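# Fit and lock the missing quarter-turn fastener of an instrument cover

## Robot

A 6-joint arm with a two-finger parallel gripper is mounted at the origin on a cart in front of the work surface, level with it; the furniture and walls round the work are solid. World frame = base frame: x ahead of the robot, y to its left, z up, the work surface at z = 0. Lengths are in m, angles in rad, forces in N, time in s.
With the tool pointing down it reaches from about 0.275 to 0.75 m from the base axis. Payload 10.2 kg.
Tool frame: the origin (TCP) lies on the centre line of the jaws, within the pads' length; the fingertips stand 19 mm ahead of it and the grasp point (between the pads) is the TCP (r.tip_reach is the distance from the TCP to the fingertips, in m); z points along the fingers, y is the direction in which the jaws open and shut (so a half turn about z gives the same grasp; the last joint's range is limited). The gripper opens to 88 mm and grips with 3 to 60 N. Pads are 18 mm wide; open, the fingers measure 123 mm over their backs; the gripper's body (75 mm by 187 mm) begins 45 mm behind the grasp point.
Start: joints at [0.886, 0.313, 1.498, -0, 1.331, -0.223], TCP at [0.234, 0.47, 0.258] pointing down, gripper open.
Joint ranges: [-2.94, 2.94], [-0.97, 2.17], [0.19, 2.56], [-1.23, 4.37], [0.02, 3.11], [-2.88, 2.88]. Speed limits (rad/s): [2.39, 2.39, 3.01, 3.14, 3.14, 3.14].

## Interface

Orientations are given as a unit quaternion [w, x, y, z].
In Python, from plant import r gives the robot as it stands. The module is installed in compiled form; this text tells all that it offers.
- The arm moves only by the tool servo_tool, never from a script. Its argument "steps" is text: rows parted by semicolons, each of 7 numbers parted by spaces: the turn, a rotation vector about the tool's x, y, z in degrees, then the shift along the tool's x, y, z in m, then the gripper's target within -1 to 1 (shut at 1, half-way at 0, fully open at -1). A call has exactly 10 rows; each row shifts and turns the commanded pose from where the row before left it, along the tool's axes as they then stand; what a row does not reach is not made up. A row lasts 1/12 s, in which the tool goes at most 41.7 mm and 7.16 degrees, less where a joint would pass 70% of its speed; a pose out of reach is approached as far as the arm can. A call with a gripper value outside its range is refused whole. The fingers move at their own pace and stop on an object; "squeeze" is the grip in N (left out, the last holds). Time passes only in rows, so rows that do not move let the fingers close, or fill a call up. It gives the time, the measured TCP pose, the force and the opening at its end, in the units of the state.
- r.sense(): the state, without advancing time (a new reading comes with each control period).
- r.read_camera(name): name is "side" or "top" or "wrist"; returns the picture (400x640x3 uint8, red, green, blue); there is no depth.
- r.camera_model(name): a dict with "mtx" (3x3 intrinsics, pixels), "view" (4x4, takes a point from world to camera coordinates); the wrist camera has in their place "hand_eye" (4x4, takes a point from camera to tool coordinates, whose origin is the TCP and whose axes are the flange's). Camera axes: x right, y down, z forward; pixel columns grow to the right and rows downward; lengths in m; the calibration is good to about 2 mm. A picture is of the moment at which its call begins: read the wrist's pose just before it. camera_model takes no time and is no camera call.
- r.close_job(): hands the job in, once; it reports no verdict.
The state is a dict: "clock": time; "q": joint angles; "dq": joint speeds; "joint_torque": joint torques, N m; "eef_pos": TCP position; "orientation": TCP orientation; "wrist_force": force on the tool from outside, world axes, zero at the start; "wrist_torque": the same for the moment, N m; "width": finger opening in m.
Only numpy, scipy, OpenCV 4.12 (cv2) and the standard library are available. Lean on these libraries where they do the work, as an engineer would, in place of code of your own. Each camera call takes 0.05 s, during which the arm holds its last target.

## Task

The blue cover of the white instrument box lacks one of its two quarter-turn fasteners. Take the loose red winged fastener out of the grey rack, line its foot bar up with the empty slot in the cover, push it in until its flange is flush on the cover, and give it a quarter turn, either way, so that it is locked with its wing across the slot like the one already fitted. Let go of it, and leave the black thumbscrew where it stands in the rack.

Things in the scene. Friction and masses are not known exactly. Their poses are not given: they have to be found in the camera images.
- stud_grip (a point): Centre of the red wing of the loose fastener: 14 mm thick (x), 40 long (y), 30 high, white line on top; z up. From 15 mm below the point: steel flange 44 mm across, 5 thick, then a 10 mm shank; at its foot a bar 28 long (along y, like the wing) x 9 x 8 high, ending 38 mm below the point. It stands upright in the rack, flange on the rack's top, foot hanging free. 0.06 kg. Half a turn is the same.
- slot (a point): Centre of the empty slot's mouth, on top of the blue cover (6 mm thick) of the fixed white box, 120 (x) x 220 (y) x 50 mm high. Slot 37 mm long (y) x 19 wide (x), hollow below: the bar turns freely, no stop or spring. Seated, the wing centre is 20 mm above this point; not lined up, 18 mm higher. Locked: wing along x. A fixed fastener, already locked, is 140 mm away towards -y.
- thumbscrew_mid (a point): Bystander: middle of the round ribbed black knob (30 mm across, 22 mm high) of a plain thumbscrew with a steel flange. It stands in the other pocket of the rack, 80 mm from the red fastener, and stays there.
- rack: Fixed grey plastic rack, 64 mm (x) x 150 mm (y), 40 mm high; origin at the centre of its underside, z up. In its top are two pockets 30 mm deep, 19 mm (x) x 37 mm (y), centred 40 mm from the middle towards +y and -y; one holds the red fastener, the other the thumbscrew.
There are look-alikes about, which are no part of the job. Leave any orange or purple look-alike of the part that bears stud_grip alone.

How it is judged:
By the outcome, as a careful person would: the job done as asked, in the order asked, and still so for the second after the job is handed in, with the robot touching nothing.
It also fails if it takes over 45 s, if anything falls off the work surface, if the arm or the gripper's body presses on something with over 40 N, if the wrist force passes 120 N, or if a joint passes its speed limit or range.

## Working session

There is one attempt and no reset: what is moved stays moved. The work goes in short steps, Python scripts to look and compute and a tool call to move; the robot and the scene stay as the last step left them, time stands still between calls to the robot, and variables do not carry over. Pictures are saved under pics/ and viewed, and the job is handed in when it is done.

Besides the shell and the picture viewer there is one more tool, called after ">>>" as name(argument=value, ...) on one line, values as JSON. servo_tool: Moves the arm, as the interface text tells. Its arguments: {"type":"object","properties":{"steps":{"type":"string"},"squeeze":{"type":"number"}},"required":["steps"]}

```bash
mkdir -p pics; ls; python3 - <<'E'
from plant import r
import cv2,numpy as np
s=r.sense();print(s)
for n in("top","side","wrist"):
    im=r.read_camera(n);cv2.imwrite(f"pics/{n}0.png",im[:,:,::-1]);print(n,{k:np.round(v,4).tolist() if not isinstance(v,str) else v for k,v in r.camera_model(n).items()})
E
```

```text
pics
{'clock': 0.0, 'q': array([ 8.85597079e-01,  3.13422377e-01,  1.49839008e+00,  3.25780374e-05,
        1.33096784e+00, -2.23396969e-01]), 'dq': array([ 6.65912441e-04, -7.70553420e-04,  6.89916000e-04,  8.72243208e-04,
        1.36641844e-05, -6.13362560e-06]), 'joint_torque': array([-1.23252579e-03, -4.02201676e+01, -2.52260220e+01,  6.93074428e-02,
        3.53191607e-02, -7.82148140e-05]), 'eef_pos': array([0.2337934 , 0.46984672, 0.25719287]), 'orientation': array([-2.74802691e-04,  2.28858576e-01,  9.73459501e-01, -5.26645485e-04]), 'wrist_force': array([0.18003876, 0.13229746, 0.50534914]), 'wrist_torque': array([-0.0195914 ,  0.0048334 ,  0.00809393]), 'width': 0.08826129854595129}
top {'mtx': [[396.9499, 0.0, 324.1514], [0.0, 396.9499, 205.2635], [0.0, 0.0, 1.0]], 'view': [[-0.1017, -0.9948, -0.0037, 0.1782], [-0.9735, 0.1003, -0.2057, 0.4648], [0.205, -0.0173, -0.9786, 0.8161], [0.0, 0.0, 0.0, 1.0]]}
side {'mtx': [[370.6425, 0.0, 319.077], [0.0, 370.6425, 197.1891], [0.0, 0.0, 1.0]], 'view': [[0.8788, -0.4773, -0.0029, -0.3353], [-0.2122, -0.3853, -0.898, 0.1972], [0.4275, 0.7898, -0.4399, 0.5768], [0.0, 0.0, 0.0, 1.0]]}
wrist {'mtx': [[294.9013, 0.0, 319.3848], [0.0, 294.9013, 207.6819], [0.0, 0.0, 1.0]], 'hand_eye': [[-0.0, -0.9547, -0.2974, 0.0767], [1.0, 0.0002, -0.0006, 0.0002], [0.0006, -0.2974, 0.9547, -0.1282], [0.0, 0.0, 0.0, 1.0]]}
```

View pics/top0.png

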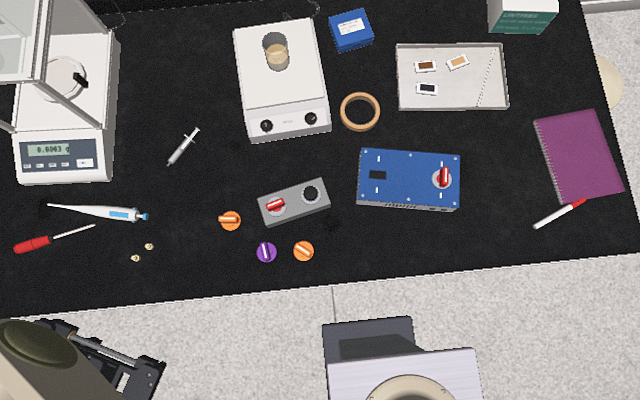

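View pics/side0.png

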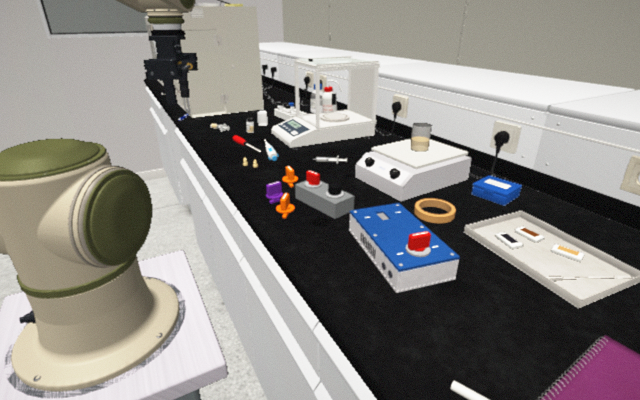

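View pics/wrist0.png

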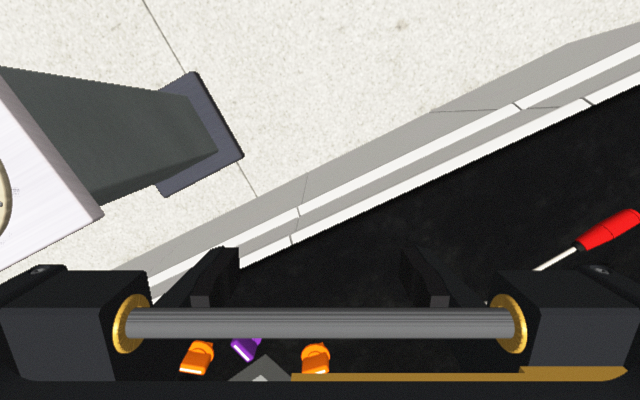

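```bash
python3 - <<'E'
import cv2
a=cv2.imread("pics/top0.png");b=cv2.imread("pics/side0.png")
cv2.imwrite("pics/c1.png",cv2.resize(a[165:240,245:345],None,fx=8,fy=8,interpolation=cv2.INTER_CUBIC))
cv2.imwrite("pics/c2.png",cv2.resize(a[140:215,350:470],None,fx=6.5,fy=6.5,interpolation=cv2.INTER_CUBIC))
cv2.imwrite("pics/c3.png",cv2.resize(b[155:295,255:465],None,fx=3.8,fy=3.8,interpolation=cv2.INTER_CUBIC))
E
```

```text
(no output)
```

View pics/c1.png

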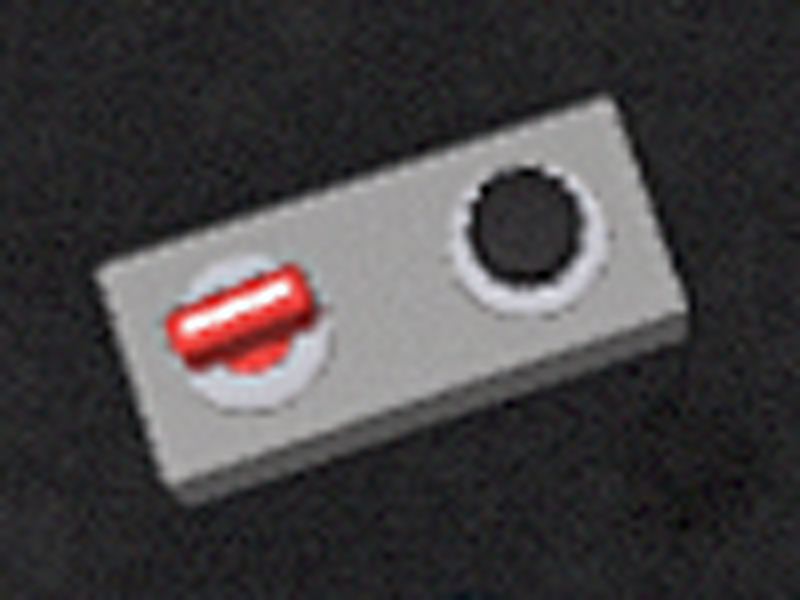

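View pics/c2.png

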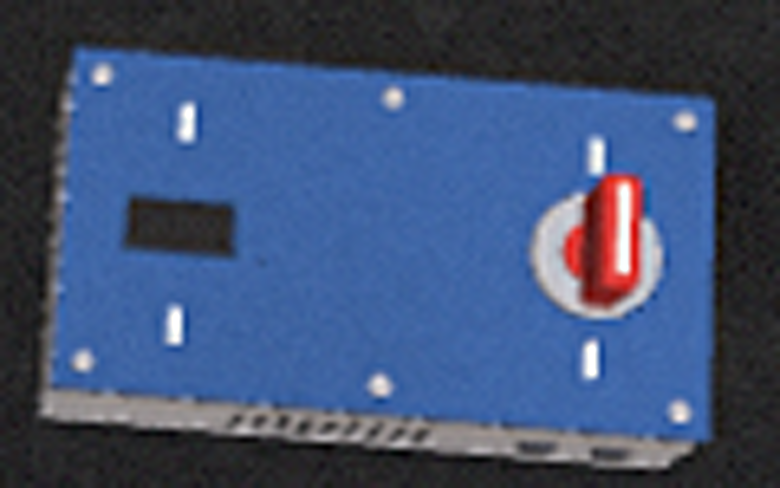

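View pics/c3.png

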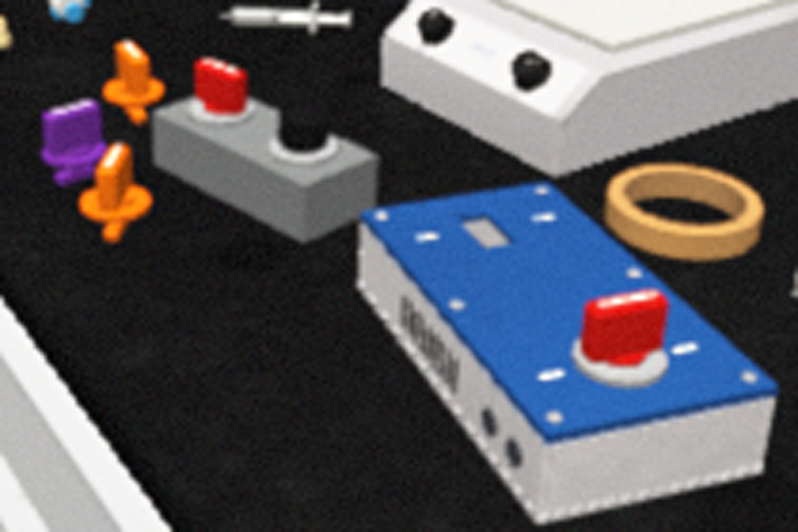

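```bash
cat > h.py <<'E'
from plant import r
import cv2,numpy as np
def ray(n,p):
    m=r.camera_model(n);K=m["mtx"];V=np.array(m["view"]) 
    R=V[:3,:3];c=-R.T@V[:3,3];d=R.T@np.linalg.solve(K,[p[0],p[1],1]);return c,d
def atz(n,p,z):
    c,d=ray(n,p);return c+d*(z-c[2])/d[2]
def proj(n,X):
    m=r.camera_model(n);V=np.array(m["view"]);p=m["mtx"]@(V[:3,:3]@np.array(X)+V[:3,3]);return p[:2]/p[2]
def wT():
    s=r.sense();from scipy.spatial.transform import Rotation as Ro
    q=s["orientation"];T=np.eye(4);T[:3,:3]=Ro.from_quat([q[1],q[2],q[3],q[0]]).as_matrix();T[:3,3]=s["eef_pos"];return T
def wat(T,p,z):
    m=r.camera_model("wrist");C=T@m["hand_eye"];d=C[:3,:3]@np.linalg.solve(m["mtx"],[p[0],p[1],1]);c=C[:3,3];return c+d*(z-c[2])/d[2]
def wproj(T,X):
    m=r.camera_model("wrist");C=np.linalg.inv(T@m["hand_eye"]);p=m["mtx"]@(C[:3,:3]@np.array(X)+C[:3,3]);return p[:2]/p[2]
E
python3 - <<'E'
from h import *
np.set_printoptions(precision=4,suppress=True)
f=lambda p,s,o:((np.array(p)+.5)/s-.5+np.array(o))
A=[atz("top",f(p,8,(245,165)),.04) for p in[(100,272),(610,97),(688,310),(165,487)]]
c=np.mean(A,0);e=A[0]+A[3]-A[1]-A[2];print("rack",c,np.degrees(np.arctan2(-e[0],e[1])),[np.linalg.norm(A[i]-A[(i+1)%4]) for i in range(4)])
w=[atz("top",f(p,8,(245,165)),.075) for p in[(180,328),(290,287)]];e=w[0]-w[1];print("wing",np.mean(w,0),np.degrees(np.arctan2(-e[0],e[1])),np.linalg.norm(e))
print("flange",atz("top",f((250,332),8,(245,165)),.045),"thumb flange",atz("top",f((530,240),8,(245,165)),.045))
y=(A[0]+A[3]-A[1]-A[2]);y/=np.linalg.norm(y);print("expected", c+.04*y)
for z in(.05,.056):
    B=[atz("top",f(p,6.5,(350,140)),z) for p in[(75,47),(715,97),(710,440),(50,390)]]
    e=B[0]+B[3]-B[1]-B[2];print("box",z,np.mean(B,0),np.degrees(np.arctan2(-e[0],e[1])),[np.linalg.norm(B[i]-B[(i+1)%4]) for i in range(4)])
    S=[atz("top",f(p,6.5,(350,140)),z) for p in[(130,197),(236,205),(233,257),(124,248)]]
    s=np.mean(S,0);print("slot",s,[np.linalg.norm(S[i]-S[(i+1)%4]) for i in range(4)])
    F=atz("top",f((597,255),6.5,(350,140)),z+.005);d=s-F;print("fix",F,np.linalg.norm(d[:2]),np.degrees(np.arctan2(-d[0],d[1])))
    print("side slot",atz("side",f((486,233),3.8,(255,155)),z))
E
```

```text
rack [0.4992 0.1958 0.04  ] 13.453821696730367 [np.float64(0.14943077104909833), np.float64(0.064593099071343), np.float64(0.1508435442812685), np.float64(0.06324498344126128)]
wing [0.4908 0.2353 0.075 ] 15.17581078462483 0.03084919676130331
flange [0.4904 0.2351 0.045 ] thumb flange [0.5083 0.1565 0.045 ]
expected [0.4899 0.2347 0.04  ]
box 0.05 [ 0.5252 -0.0632  0.05  ] -10.484398809892266 [np.float64(0.220130399523048), np.float64(0.12065178191526195), np.float64(0.220653956927085), np.float64(0.12181553073762728)]
slot [0.5374 0.0057 0.05  ] [np.float64(0.03613449598291828), np.float64(0.018419734049281267), np.float64(0.03701500513533684), np.float64(0.01819126876126186)]
fix [ 0.5118 -0.1317  0.055 ] 0.13973237934964597 -10.569252949017343
side slot [ 0.5335 -0.0011  0.05  ]
box 0.056 [ 0.5237 -0.0617  0.056 ] -10.484398809892266 [np.float64(0.21856723917846774), np.float64(0.11979502573164744), np.float64(0.21908707876718306), np.float64(0.12095051069761628)]
slot [0.5358 0.0067 0.056 ] [np.float64(0.035877902566859965), np.float64(0.01828893431473325), np.float64(0.03675215916627779), np.float64(0.01806209137364605)]
fix [ 0.5103 -0.1297  0.061 ] 0.13873026281397427 -10.573716363309119
side slot [ 0.5265 -0.0096  0.056 ]
```

>>> servo_tool(steps="0 0 7 0 0 0 0;0 0 7 0 0 0 0;0 0 7 0 0 0 0;0 0 7 0 0 0 0;0 0 7 0 0 0 0;0 0 7 0 0 0 0;0 0 7.2 0 0 0 0;0 0 0 0 0 0 0;0 0 0 0 0 0 0;0 0 0 0 0 0 0", squeeze=25)

```text
clock: 0.98
eef_pos: [0.2339, 0.47, 0.2576]
orientation: [-0.0, 0.612, 0.791, -0.0]
wrist_force: [0.8, -0.4, 0.5]
width: 0.0438
```

```bash
python3 - <<'E'
from h import *
np.set_printoptions(precision=4,suppress=True)
T=wT();print(T, r.sense()["width"])
for X in ([.4905,.235,.2],[.4905,.235,.067]): print(T[:3,:3].T@(np.array(X)-T[:3,3]))
for p in [(248,143),(331,132),(275,50)]: print(p,atz("top",p,.0),atz("top",p,.06))
for p in [(231,221),(303,251)]: print(p,atz("top",p,.03))
print(proj("side",[.57,.22,0]),proj("side",[.57,.22,.06]))
E
```

```text
[[-0.2519  0.9678 -0.0002  0.2339]
 [ 0.9678  0.2519 -0.0002  0.47  ]
 [-0.0002 -0.0002 -1.      0.2576]
 [ 0.      0.      0.      1.    ]] 0.04380766043250603
[-0.292   0.1892  0.0576]
[-0.292   0.1892  0.1906]
(248, 143) [0.6603 0.2941 0.    ] [0.6363 0.2841 0.06  ]
(331, 132) [0.6676 0.0943 0.    ] [0.6431 0.0977 0.06  ]
(275, 50) [0.8998 0.2112 0.    ] [0.8598 0.2067 0.06  ]
(231, 221) [0.4702 0.3379 0.03  ]
(303, 251) [0.3881 0.1855 0.03  ]
[341.6571 194.0239] [342.2071 173.3015]
```

>>> servo_tool(steps="0 0 0 -0.0292 0.0189 0.008 0;0 0 0 -0.0292 0.0189 0.008 0;0 0 0 -0.0292 0.0189 0.008 0;0 0 0 -0.0292 0.0189 0.008 0;0 0 0 -0.0292 0.0189 0.008 0;0 0 0 -0.0292 0.0189 0.008 0;0 0 0 -0.0292 0.0189 0.008 0;0 0 0 -0.0292 0.0189 0.008 0;0 0 0 -0.0292 0.0189 0.008 0;0 0 0 -0.0292 0.0189 0.008 0")

```text
clock: 1.82
eef_pos: [0.4906, 0.2327, 0.1774]
orientation: [0.0, 0.612, 0.791, 0.0]
wrist_force: [0.7, 0.4, 0.4]
width: 0.0444
```

>>> servo_tool(steps="0 0 0 0 0 0.01 0;0 0 0 0 0 0.01 0;0 0 0 0 0 0.01 0;0 0 0 0 0 0 0;0 0 0 0 0 0 0;0 0 0 0 0 0 0;0 0 0 0 0 0 0;0 0 0 0 0 0 0;0 0 0 0 0 0 0;0 0 0 0 0 0 0")

```text
clock: 2.65
eef_pos: [0.4895, 0.2342, 0.148]
orientation: [0.0, 0.613, 0.79, 0.0]
wrist_force: [0.2, -0.7, -0.6]
width: 0.0441
```

```bash
python3 - <<'E'
from h import *
T=wT();print(T);im=r.read_camera("wrist")[:,:,::-1].copy()
for X in([.4905,.235,.075],[.4905,.235,.045]):
    print(wproj(T,X))
cv2.imwrite("pics/w1.png",im)
E
```

```text
[[-2.48591740e-01  9.68608267e-01  4.14829802e-04  4.89547339e-01]
 [ 9.68608355e-01  2.48591733e-01  6.90371709e-05  2.34195932e-01]
 [-3.62532851e-05  4.18969683e-04 -9.99999912e-01  1.47953485e-01]
 [ 0.00000000e+00  0.00000000e+00  0.00000000e+00  1.00000000e+00]]
[320.54399205 225.50025703]
[320.3851531 212.5855333]
```

View pics/w1.png

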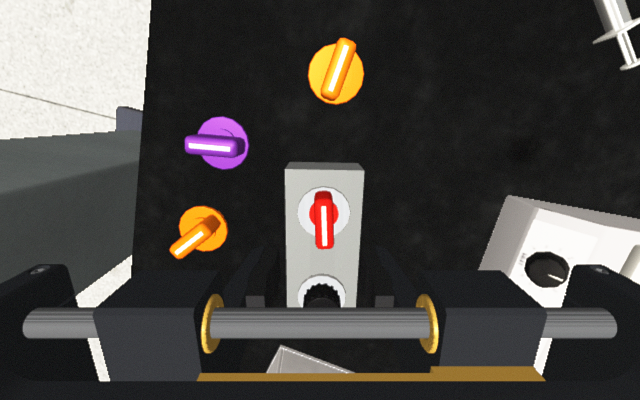

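```bash
python3 - <<'E'
import cv2
a=cv2.imread("pics/w1.png")
cv2.imwrite("pics/w1c.png",cv2.resize(a[160:260,270:380],None,fx=6,fy=6,interpolation=cv2.INTER_CUBIC))
E
```

```text
(no output)
```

View pics/w1c.png

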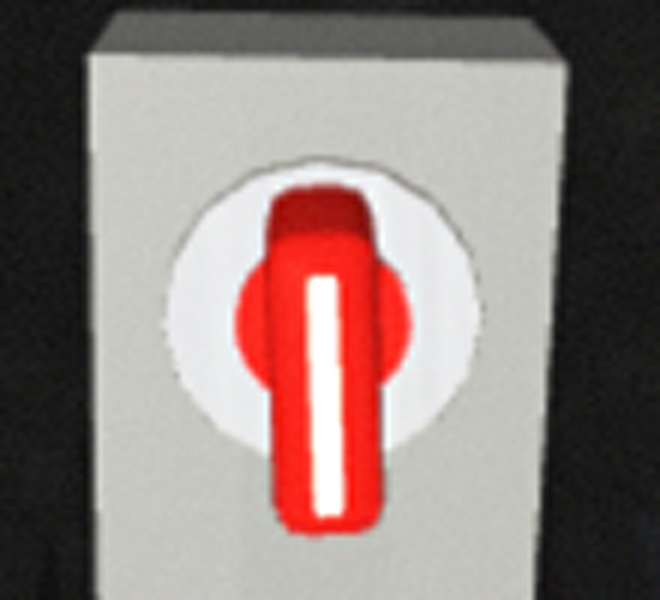

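```bash
python3 - <<'E'
from h import *
T=wT();a=wat(T,(323.8,206.2),.075);b=wat(T,(324.7,245.8),.075);m=(a+b)/2;e=a-b
print(m,np.linalg.norm(e),np.degrees(np.arctan2(-e[0],e[1])),"flange",wat(T,(323.8,211.5),.045))
print(T[:3,:3].T@(np.r_[m[:2],.0665]-T[:3,3]), np.degrees(np.arctan2(T[1,1],T[0,1])))
E
```

```text
[0.49328273 0.23493717 0.075     ] 0.03084093304126108 15.883954035494247 flange [0.49296898 0.23656887 0.045     ]
[-0.00015472  0.00379832  0.08140504] 14.384019475932284
```

>>> servo_tool(steps="0 0 -1 0 0.003 0 0;0 0 0 0 0 0.015 0;0 0 0 0 0 0.015 0;0 0 0 0 0 0.015 0;0 0 0 0 0 0.015 0;0 0 0 0 0 0.015 0;0 0 0 0 0 0.006 0;0 0 0 0 0 0 0;0 0 0 0 0 0 0;0 0 0 0 0 0 0")

```text
clock: 3.53
eef_pos: [0.4929, 0.235, 0.0676]
orientation: [0.0, 0.606, 0.795, 0.001]
wrist_force: [-0.9, 1.2, -0.2]
width: 0.0445
```

>>> servo_tool(steps="0 0 0 0 0 0 0.3;0 0 0 0 0 0 0.5;0 0 0 0 0 0 0.7;0 0 0 0 0 0 1;0 0 0 0 0 0 1;0 0 0 0 0 0 1;0 0 0 0 0 0 1;0 0 0 0 0 0 1;0 0 0 0 0 0 1;0 0 0 0 0 0 1", squeeze=30)

```text
clock: 4.37
eef_pos: [0.4925, 0.2348, 0.0669]
orientation: [0.0, 0.606, 0.795, 0.0]
wrist_force: [-0.8, -0.2, 3.3]
width: 0.0136
```

>>> servo_tool(steps="0 0 0 0 0 -0.005 1;0 0 0 0 0 -0.01 1;0 0 0 0 0 -0.01 1;0 0 0 0 0 -0.01 1;0 0 0 0 0 -0.01 1;0 0 0 0 0 -0.01 1;0 0 0 0 0 -0.01 1;0 0 0 0 0 -0.01 1;0 0 0 0 0 -0.005 1;0 0 0 0 0 0 1")

```text
clock: 5.2
eef_pos: [0.4929, 0.235, 0.1481]
orientation: [0.001, 0.606, 0.795, 0.001]
wrist_force: [0.5, 1.0, -0.9]
width: 0.0132
```

```bash
python3 - <<'E'
from h import *
T=wT();print(np.degrees(np.arctan2(T[1,1],T[0,1])),r.sense()["width"],r.sense()["wrist_force"])
for n in("wrist","side"):
    im=r.read_camera(n)[:,:,::-1];cv2.imwrite(f"pics/{n}2.png",im)
E
```

```text
15.380332939126623 0.01324160472865281 [ 0.48123398  1.01515873 -0.8935178 ]
```

View pics/wrist2.png

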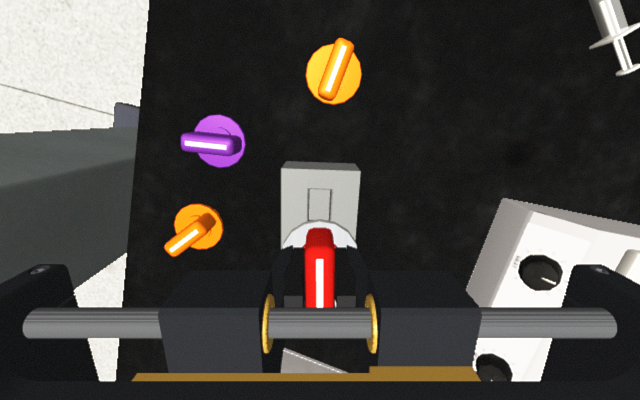

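View pics/side2.png

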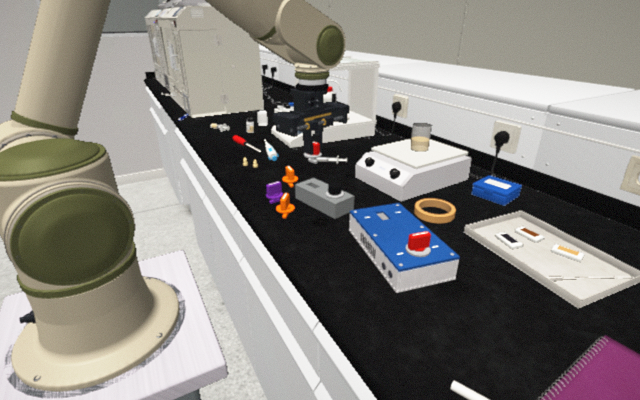

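>>> servo_tool(steps="0 0 6.5 0 0 0 1;0 0 6.5 0 0 0 1;0 0 6.5 0 0 0 1;0 0 6.4 0 0 0 1;0 0 0 -0.0273 0.0086 0 1;0 0 0 -0.0273 0.0086 0 1;0 0 0 -0.0273 0.0086 0 1;0 0 0 -0.0273 0.0086 0 1;0 0 0 -0.0273 0.0086 0 1;0 0 0 -0.0273 0.0086 0 1")

```text
clock: 6.13
eef_pos: [0.5129, 0.063, 0.1461]
orientation: [-0.0, 0.769, 0.639, -0.0]
wrist_force: [0.1, -0.9, -0.8]
width: 0.0141
```

>>> servo_tool(steps="0 0 0 -0.0273 0.0086 0 1;0 0 0 -0.0273 0.0086 0 1;0 0 0 -0.0273 0.0086 0 1;0 0 0 -0.0273 0.0086 0 1;0 0 0 0 0 0 1;0 0 0 0 0 0 1;0 0 0 0 0 0 1;0 0 0 0 0 0 1;0 0 0 0 0 0 1;0 0 0 0 0 0 1")

```text
clock: 6.97
eef_pos: [0.5271, -0.0485, 0.1467]
orientation: [-0.0, 0.769, 0.64, -0.0]
wrist_force: [0.3, 0.1, -0.0]
width: 0.0138
```

```bash
python3 - <<'E'
from h import *
T=wT();print(np.degrees(np.arctan2(T[1,1],T[0,1])),r.sense()["width"],T[:3,3],wproj(T,[.5374,.0057,.05]))
im=r.read_camera("wrist")[:,:,::-1];cv2.imwrite(f"pics/w3.png",im)
E
```

```text
-10.452478145894567 0.013778859577477508 [ 0.52707274 -0.04848567  0.14670674] [319.42910833 146.22029372]
```

View pics/w3.png

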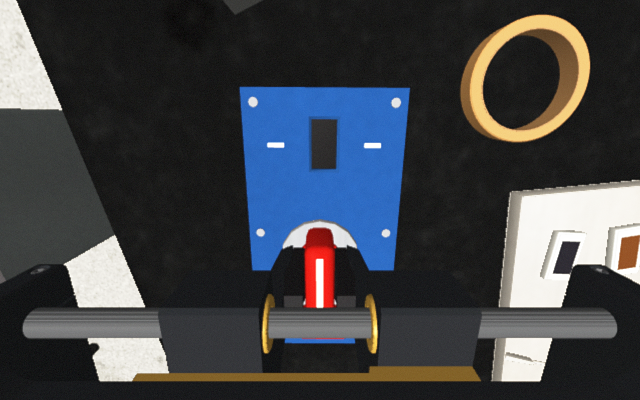

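```bash
python3 - <<'E'
from h import *
import cv2
a=cv2.imread("pics/w3.png")
cv2.imwrite("pics/w3c.png",cv2.resize(a[105:185,255:395],None,fx=5.5,fy=5.5,interpolation=cv2.INTER_CUBIC))
E
```

```text
(no output)
```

View pics/w3c.png

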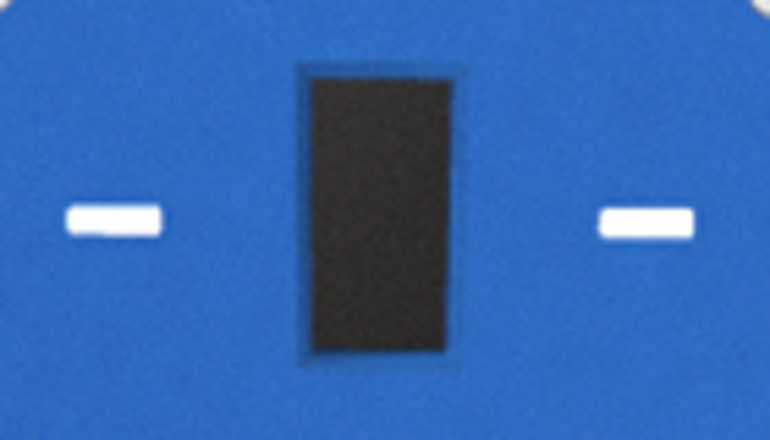

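```bash
python3 - <<'E'
from h import *
T=wT();f=lambda p:(np.array(p)+.5)/5.5-.5+np.array((255,105))
s=wat(T,f((381,217)),.05);print(s);e=wat(T,f((646,223)),.05)-wat(T,f((114,220)),.05);print(np.degrees(np.arctan2(e[1],e[0])),np.linalg.norm(e))
print(np.linalg.norm(wat(T,f((381,64)),.05)-wat(T,f((381,365)),.05)))
print(T[:3,:3].T@(s-T[:3,3]))
# held wing line: tool-frame check
m=r.camera_model("wrist");print(wat(T,(320,264),T[2,3]-.0069+.015))
E
```

```text
[0.54099951 0.00653226 0.05      ]
-10.780606073567434 0.07248035599681309
0.04020616870997272
[0.05675374 0.00365881 0.09673228]
[ 0.52992928 -0.03617111  0.15483154]
```

>>> servo_tool(steps="0 0 0 0.028 0.0013 0 1;0 0 0 0.028 0.0012 0 1;0 0 0 0 0 0.01 1;0 0 0 0 0 0.01 1;0 0 0 0 0 0.01 1;0 0 0 0 0 0.01 1;0 0 0 0 0 0.004 1;0 0 0 0 0 0 1;0 0 0 0 0 0 1;0 0 0 0 0 0 1")

```text
clock: 7.85
eef_pos: [0.5401, 0.005, 0.1031]
orientation: [0.0, 0.769, 0.639, 0.0]
wrist_force: [0.1, 0.2, -0.8]
width: 0.014
```

```bash
python3 - <<'E'
from h import *
T=wT();print(np.degrees(np.arctan2(T[1,1],T[0,1])),T[:3,3])
s=r.read_camera("side")[:,:,::-1];t=r.read_camera("top")[:,:,::-1]
cv2.imwrite("pics/s4.png",cv2.resize(s[165:265,330:450],None,fx=6,fy=6,interpolation=cv2.INTER_CUBIC))
cv2.imwrite("pics/t4.png",t)
E
```

```text
-10.54523636806344 [0.5400616  0.00499529 0.10310452]
```

View pics/s4.png

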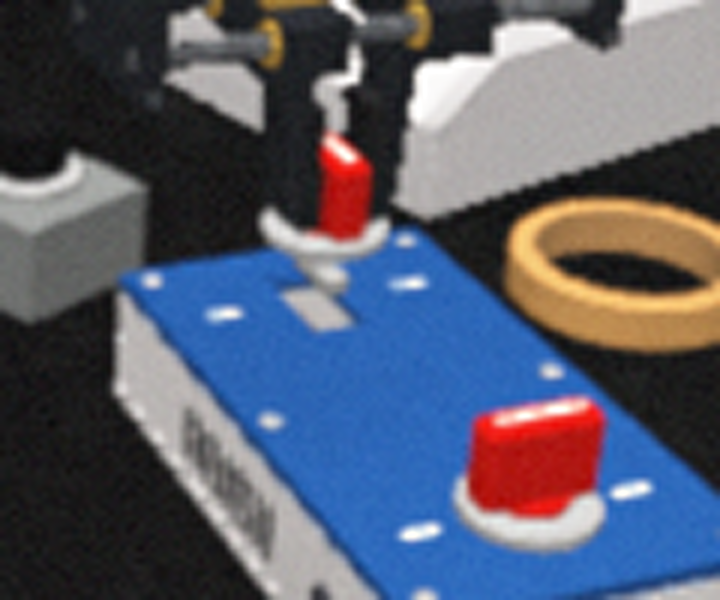

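```bash
python3 - <<'E'
from h import *
T=wT()
def P(l,z): 
    return proj("side",np.r_[T[:2,3]+T[:2,0]*l[0]+T[:2,1]*l[1],z])
g=lambda p:((p-np.array((330,165))+.5)*6-.5).astype(int)
im=cv2.imread("pics/s4.png")
zt=T[2,3]-.0069
for z in(zt-.038,zt-.030):
    cv2.polylines(im,[np.array([g(P(l,z)) for l in[(-.014,-.0045),(.014,-.0045),(.014,.0045),(-.014,.0045)]])],True,(0,255,255),1)
for zz in(zt-.02,zt-.015):
    cv2.polylines(im,[np.array([g(P((.022*np.cos(a),.022*np.sin(a)),zz)) for a in np.linspace(0,6.3,40)])],True,(0,255,0),1)
for c,col in(([.5374,.0057],(255,0,255)),([.541,.0065],(255,255,255))):
    e=np.radians(-10.6);u=np.array([np.cos(e),np.sin(e)]);v=np.array([-u[1],u[0]])
    q=[g(proj("side",np.r_[np.array(c)+u*a+v*b,.05])) for a,b in[(-.0095,-.0185),(.0095,-.0185),(.0095,.0185),(-.0095,.0185)]]
    cv2.polylines(im,[np.array(q)],True,col,1)
cv2.imwrite("pics/s4o.png",im[180:400,150:480].repeat(2,0).repeat(2,1))
t=cv2.imread("pics/t4.png");cv2.imwrite("pics/t4c.png",cv2.resize(t[130:220,340:470],None,fx=6,fy=6,interpolation=cv2.INTER_CUBIC))
E
```

```text
(no output)
```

View pics/s4o.png

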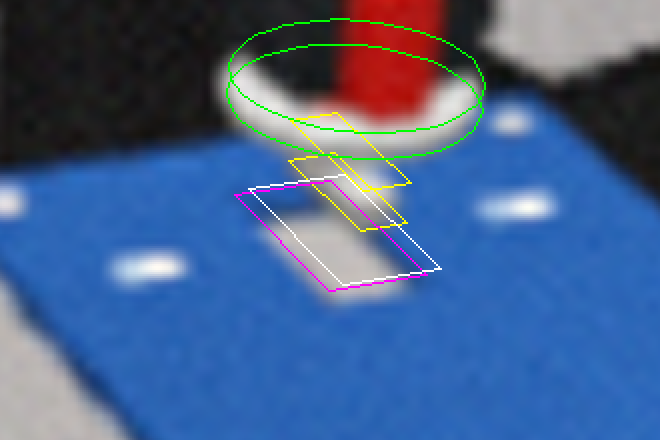

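View pics/t4c.png

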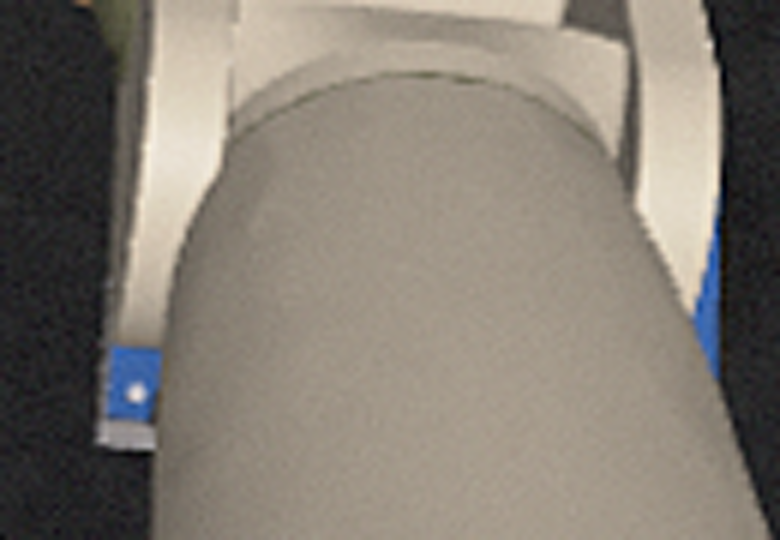

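>>> servo_tool(steps="0 0 0 -0.0005 -0.001 0 1;0 0 0 0 0 0.003 1;0 0 0 0 0 0.003 1;0 0 0 0 0 0.003 1;0 0 0 0 0 0.002 1;0 0 0 0 0 0.002 1;0 0 0 0 0 0.002 1;0 0 0 0 0 0 1;0 0 0 0 0 0 1;0 0 0 0 0 0 1")

```text
clock: 8.78
eef_pos: [0.5388, 0.005, 0.0878]
orientation: [0.0, 0.769, 0.639, 0.0]
wrist_force: [-0.5, -0.4, -0.4]
width: 0.0137
```

>>> servo_tool(steps="0 0 0 0 0 0.002 1;0 0 0 0 0 0.002 1;0 0 0 0 0 0.002 1;0 0 0 0 0 0.002 1;0 0 0 0 0 0.001 1;0 0 0 0 0 0.001 1;0 0 0 0 0 0.001 1;0 0 0 0 0 0.0005 1;0 0 0 0 0 0 1;0 0 0 0 0 0 1")

```text
clock: 9.62
eef_pos: [0.5387, 0.005, 0.0768]
orientation: [0.0, 0.769, 0.639, -0.0]
wrist_force: [-2.4, 0.2, 6.1]
width: 0.0137
```

```bash
python3 - <<'E'
from h import *
print(r.sense()["wrist_force"],r.sense()["eef_pos"])
s=r.read_camera("side")[:,:,::-1]
cv2.imwrite("pics/s5.png",cv2.resize(s[165:265,330:450],None,fx=6,fy=6,interpolation=cv2.INTER_CUBIC))
E
```

```text
[-2.37484293  0.23267353  6.14967626] [0.53872302 0.00499602 0.07682056]
```

View pics/s5.png

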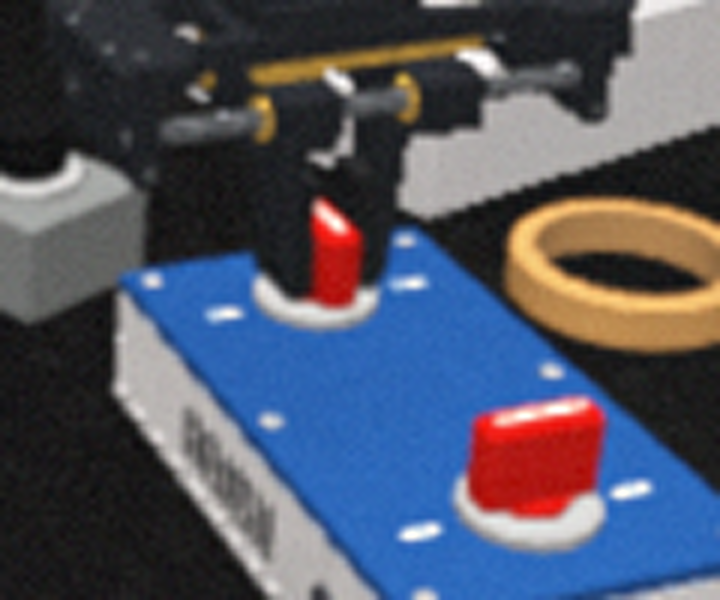

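>>> servo_tool(steps="0 0 6 0 0 0 1;0 0 6 0 0 0 1;0 0 6 0 0 0 1;0 0 6 0 0 0 1;0 0 6 0 0 0 1;0 0 6 0 0 0 1;0 0 6 0 0 0 1;0 0 6 0 0 0 1;0 0 6 0 0 0 1;0 0 0 0 0 0 1")

```text
clock: 10.5
eef_pos: [0.5393, 0.0049, 0.0769]
orientation: [0.0, 0.976, 0.219, 0.001]
wrist_force: [-1.0, 0.2, 4.7]
width: 0.0139
```

>>> servo_tool(steps="0 0 6 0 0 0 1;0 0 6 0 0 0 1;0 0 6 0 0 0 1;0 0 6 0 0 0 1;0 0 6 0 0 0 1;0 0 6 0 0 0 1;0 0 0 0 0 0 1;0 0 0 0 0 0 1;0 0 0 0 0 0 1;0 0 0 0 0 0 1")

```text
clock: 11.33
eef_pos: [0.5393, 0.0049, 0.0769]
orientation: [0.0, 0.996, -0.09, 0.001]
wrist_force: [-0.3, -0.3, 4.6]
width: 0.0138
```

```bash
python3 - <<'E'
from h import *
T=wT();print(r.sense()["wrist_force"],r.sense()["wrist_torque"],np.degrees(np.arctan2(T[1,1],T[0,1])),np.degrees(r.sense()["q"]))
s=r.read_camera("side")[:,:,::-1]
cv2.imwrite("pics/s6.png",cv2.resize(s[165:265,330:450],None,fx=6,fy=6,interpolation=cv2.INTER_CUBIC))
E
```

```text
[-0.33560709 -0.29381605  4.64800173] [ 0.1215807   0.21409659 -0.09294089] -100.31661516900633 [-1.19324659e+01  3.17327031e+01  9.49716684e+01  3.54348235e-03
  5.32013850e+01  8.83820292e+01]
```

View pics/s6.png

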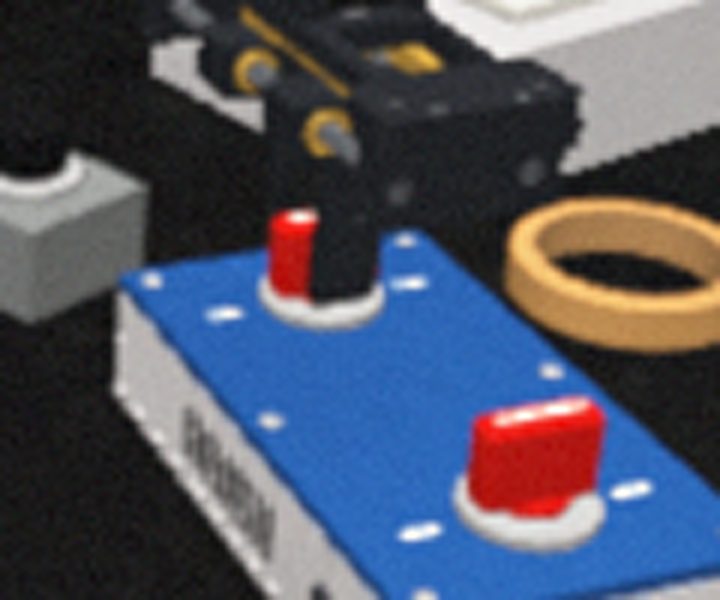

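>>> servo_tool(steps="0 0 0 0 0 0 0.6;0 0 0 0 0 0 0.4;0 0 0 0 0 0 0.2;0 0 0 0 0 0 0;0 0 0 0 0 0 0;0 0 0 0 0 0 0;0 0 0 0 0 0 0;0 0 0 0 0 -0.01 0;0 0 0 0 0 -0.015 0;0 0 0 0 0 -0.025 0")

```text
clock: 12.22
eef_pos: [0.5379, 0.0052, 0.1259]
orientation: [-0.0, 0.996, -0.092, -0.002]
wrist_force: [0.1, -0.5, -0.9]
width: 0.0439
```

>>> servo_tool(steps="0 0 0 0 0 -0.03 0;0 0 0 0 0 -0.03 0;0 0 0 -0.02 0 -0.02 0;0 0 0 -0.03 0 0 0;0 0 0 -0.03 0 0 0;0 0 0 -0.03 0 0 0;0 0 0 -0.03 0 0 0;0 0 0 0 0 0 0;0 0 0 0 0 0 0;0 0 0 0 0 0 0")

```text
clock: 13.05
eef_pos: [0.402, 0.0304, 0.207]
orientation: [0.0, 0.996, -0.092, 0.001]
wrist_force: [0.4, 0.3, 0.5]
width: 0.044
```

```bash
python3 - <<'E'
from h import *
T=wT();print(T[:3,3],r.sense()["wrist_force"],r.sense()["clock"])
s=r.read_camera("side")[:,:,::-1];w=r.read_camera("wrist")[:,:,::-1]
cv2.imwrite("pics/s7.png",cv2.resize(s[150:280,260:460],None,fx=4,fy=4,interpolation=cv2.INTER_CUBIC))
cv2.imwrite("pics/w7.png",w)
E
```

```text
[0.40195305 0.03035027 0.20701607] [0.39095814 0.30378756 0.54239646] 13.05
```

View pics/s7.png

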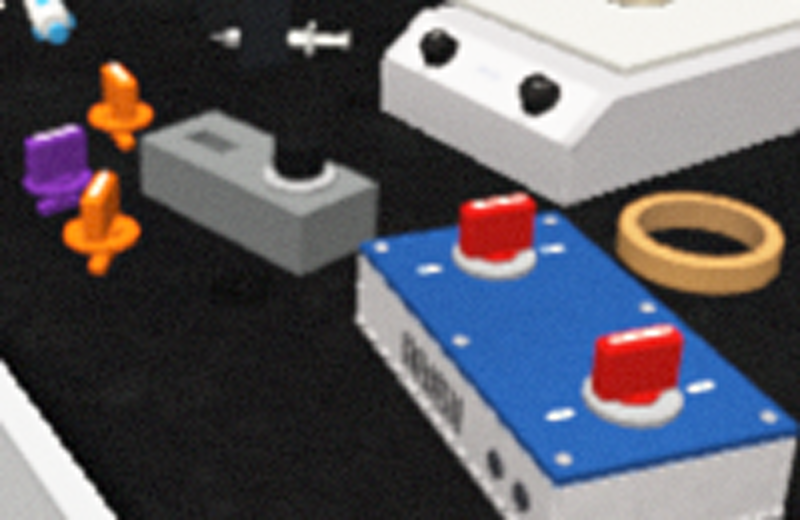

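View pics/w7.png

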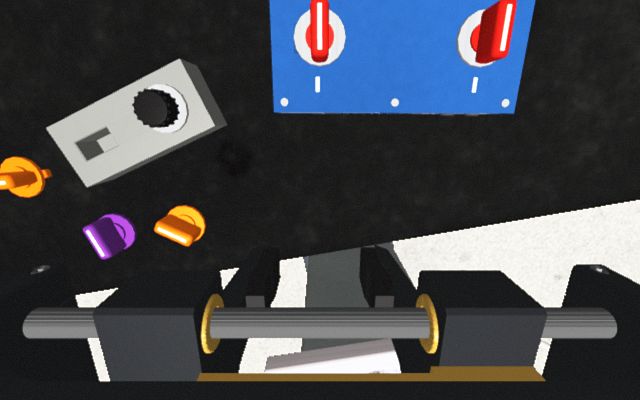

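The side view (new wing at (497,228), fitted one at (637,365)) and the wrist view (white line at column 319, upright like its mark at (317,84)) both show the new fastener flush. Its wing lies across the slot, matching the fitted one, and the thumbscrew is still in the rack.

```bash
python3 -c "
from plant import r
print(r.close_job())"
```

```text
the job is handed in; nothing more can be done
None
```

The red fastener is in the empty slot, given a 90° turn and released. I handed the job in at about 13 s of the 45 s allowed.

- **Seating:** the foot went into the slot without resistance and the flange met the cover with about 6 N. The gripper height (76.8 mm) matched the height expected for a seated fastener.
- **Final pictures:** the side and wrist views show the flange flat on the cover and the wing lying across the slot, parallel to the one already fitted. The thumbscrew and the orange and purple look-alikes were not touched. The arm was clear of everything.
- **Disagreement between cameras:** the top and wrist cameras differed by about 3 mm across the slot. I aimed between them, corrected by 1 mm from the side view before insertion, and this stayed within the slot's clearance.
- **Not checked:** I did not tug on the fastener to test the lock. That rests on the measured turn and the pictures.

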